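# Start the spindle of the mould press

## Robot

A 7-joint arm with a two-finger parallel gripper is mounted at the origin on the work surface. World frame = base frame: x ahead of the robot, y to its left, z up, the work surface at z = 0. Lengths are in m, angles in rad, forces in N, time in s.
With the tool pointing down it reaches from about 0.4 to 0.85 m from the base axis. Payload 10.4 kg.
Tool frame: the origin (TCP) lies between the finger pads; the fingertips stand 11 mm ahead of it and the grasp point (between the pads) lies 8 mm behind it; x points along the fingers, y is the direction in which the jaws open and shut, and the axes are right-handed (so a half turn about x gives the same grasp; the last joint's range is limited). The gripper opens to 87 mm and grips with 3 to 60 N. Pads are 19 mm wide; open, the fingers measure 117 mm over their backs; the gripper's body (75 mm by 190 mm) begins 51 mm behind the grasp point.
Start: joints at [-1.3, 0.332, -0.065, 1.46, 0.022, 1.35, -0.088], TCP at [0.181, 0.598, 0.234] pointing down, gripper open.
Joint ranges: [-2.6, 2.6], [-0.5, 2.12], [-1.47, 1.34], [0.16, 2.42], [-1.27, 4.41], [0.06, 2.06], [-2.6, 2.6]. Speed limits (rad/s): [2.22, 2.22, 2.79, 2.79, 3.14, 3.14, 3.14].

## Interface

Orientations are given as [roll, pitch, yaw] about the fixed x, y, z axes, in that order (R = Rz(yaw) Ry(pitch) Rx(roll)).
In Python, from cell import arm gives the robot as it stands.
- The arm moves only by the shell command python3 -m creep 'ROWS' [FORCE]. ROWS is JSON, a list of rows, each a list of 7 numbers: the turn, a rotation vector about the tool's x, y, z in units of 6 degrees (1.0 is 6 degrees), then the shift along the tool's x, y, z in mm, then the gripper command: -1 is shut, 1 is fully open, values between are in proportion. A call has 1 to 12 rows; each row is the pose to reach, as a shift and turn from the pose measured when the call began, along the tool's axes at that moment; what a row does not reach only later rows make up. A row lasts 1/10 s, in which the tool goes at most 50 mm and 8.59 degrees, less where a joint would pass 70% of its speed; a pose out of reach is approached as far as the arm can. A call with a gripper value outside its range is refused whole. The fingers move at their own pace and stop on an object; FORCE is the grip in N (left out, the last holds). Time passes only in rows, so rows that repeat a pose let the fingers close. It gives the time, the measured TCP pose, the force and the opening at its end, in the units of the state.
- arm.get_state(): the state, without advancing time (a new reading comes with each control period).
- arm.snapshot(name): name is "scene" or "top" or "wrist"; returns a dict with "color" (400x640x3 uint8, red, green, blue), "mtx" (3x3 intrinsics, pixels), "dist_coeffs" ([k1, k2, p1, p2, k3] as OpenCV has them; the pictures are not rectified), "position" and "rotation" of the camera in the world. Camera axes: x right, y down, z forward; pixel columns grow to the right and rows downward; lengths in m; the calibration is good to about 2 mm. A picture is of the moment at which its call begins. There is no depth.
- arm.finish_job(): hands the job in, once; it reports no verdict.
Trained networks look in the newest picture that a camera, given by its name, has taken for a name from the list of things; names that differ only in an ending like _2 or _b are one class to them, and where a whole thing is asked for, a point or a joint stands for the part that bears it (a point fixed in the world has none). Each returns a list of dicts, best first, with "conf" (0 to 1); they miss things now and then, are a little off and sometimes report something else, mostly with a low value. They report only what shows in the picture. A call takes as long as a camera call.
- arm.regions_of(camera, name): "pixels" (400x640 bool, what is visible of it) and "centre" ([column, row] in pixels, amid what is visible of it).
The state is a dict: "time": time; "joint_pos": joint angles; "joint_velocities": joint speeds; "joint_torque": joint torques, N m; "ee_pos": TCP position; "eef_rot": TCP orientation; "wrist_force": force on the tool from outside, world axes, zero at the start; "ft_torque": the same for the moment, N m; "opening": finger opening in m.
Only numpy, scipy, OpenCV 4.12 (cv2) and the standard library are available. Lean on these libraries where they do the work, as an engineer would, in place of code of your own. Each camera call takes 0.05 s, during which the arm holds its last target.

## Task

The spindle of the small kitchen mould press has been let down through the bridge and its thread is resting on the mouth of the nut, not yet engaged. With the four-lobed palm grip on top, turn it backward (anticlockwise from above) until you feel the thread drop in, then turn it forward (clockwise) one full turn from there so that it is started. Finish while still gripping the palm grip and holding it still there, and leave the mould and everything else on the table where it stands.

Things in the scene. Friction and masses are not known exactly. Their poses are not given: they have to be found in the camera images.
- knob: Black plastic four-lobed palm grip on top of the press spindle, about 0.25 m up. Head 62 mm across opposite lobes, 20 mm high; 18 mm wide lobes along its +x, -x, +y, -y axes. Fingers go from above into opposite hollows, at 45 degrees to these axes; pads seat there 44 to 49 mm apart (19 to 25 mm pads). Below it a 27 mm thick neck and spindle. Origin: centre of the head, on the vertical axis.
- spindle (a joint): Angle of spindle and grip about the vertical axis, rad; grows turned forward (clockwise from above). Needs under 0.25 N m, stays where left. The thread drops less than half a turn behind the starting angle; its zero does not tell where. Fingers loosely in the hollows (up to 52 mm apart) still turn the grip and let it drop by its weight; gripped firmly it hangs in the fingers.
- spindle_height (a joint): Height of the spindle (about 0.85 kg), m, up positive: +0.003 to +0.006 while resting on the nut unengaged (rising 6 mm per turn backward, then dropping about 6 mm at once where the thread ends meet), 0 when just dropped in, -0.006 after one turn forward from there. Right-hand thread, pitch 6 mm, 0.8 mm axial play. Before it is started it can be lifted to 0.022.
- nut: flanged brass nut, 52 mm across, in the middle of the press bridge; the spindle stands in it. Origin on the spindle axis, 34 mm below the nut's upper face, which is 176 mm above the table. It is fixed in the bridge but pressed in at no particular angle; where its thread begins cannot be seen.
- knob_lobe (a point): point on the outer face of the lobe that points along the knob's +x axis, 30 mm from the spindle axis, half-way up the head.
- press: bench-top stainless mould press, fixed: white plastic drip base 220 x 260 mm, two 20 mm uprights 190 mm apart along its y axis and a bridge between them whose top is 170 mm (domed nuts on it 191 mm) above the table. Origin: centre of the underside, on the spindle axis.
- mould: closed aluminium mould 118 x 138 x 70 mm standing on the press base under the spindle's foot, loose. Origin: centre of its underside.
- scale: white kitchen scale 145 x 190 x 39 mm in the brown tray. Origin: centre of its underside.
- bowl_a: white bowl, 116 mm across, 55 mm high, on the scale. Origin: centre of its underside.
- bowl_b: white bowl, 116 mm across, 55 mm high, in the brown tray. Origin: centre of its underside.
- shaker: clear shaker jar with a steel cap, 60 mm across, 110 mm high. Origin: centre of its underside.
- brush: brush lying on the table. Origin: under its middle.
- pen: black marker, 135 mm long, 13 mm thick, lying on the table. Origin: under its middle.

How it is judged:
By the outcome, as a careful person would: the job done as asked, in the order asked, and still so for the second after the job is handed in, while the arm keeps its last pose, push and grip.
It also fails if it takes over 61 s, if anything falls off the work surface, if the arm or the gripper's body presses on something with over 40 N, if the wrist force passes 120 N, or if a joint passes its speed limit or range.

## Working session

There is one attempt and no reset: what is moved stays moved. The work goes in short steps, Python scripts to look and compute and a shell command to move; the robot and the scene stay as the last step left them, time stands still between calls to the robot, and variables do not carry over. Pictures are saved under pics/ and viewed, and the job is handed in when it is done.

```bash
ls; mkdir -p pics
cat > h.py <<'E'
from cell import arm
import cv2, numpy as np
def snap(n,f):
    s=arm.snapshot(n); cv2.imwrite('pics/'+f,s['color'][:,:,::-1]); return s
def ray(s,px):
    K=np.array(s['mtx']);d=np.array(s['dist_coeffs'])
    u=cv2.undistortPoints(np.array([[px]],float),K,d)[0,0]
    R=np.array(s['rotation']); v=R@np.array([u[0],u[1],1.]); return np.array(s['position']),v
def atz(s,px,z):
    p,v=ray(s,px); return p+v*(z-p[2])/v[2]
def proj(s,P):
    R=np.array(s['rotation']);t=-R.T@np.array(s['position'])
    return cv2.projectPoints(np.array(P,float).reshape(-1,3),cv2.Rodrigues(R.T)[0],t,np.array(s['mtx']),np.array(s['dist_coeffs']))[0][:,0]
E
python3 - <<'E'
from h import *
st=arm.get_state(); print({k:np.round(v,3).tolist() for k,v in st.items()})
for n in ['scene','top','wrist']:
    s=snap(n,n+'0.png'); print(n,np.shape(s['rotation']),s['position'],np.round(s['rotation'],3).tolist())
    for nm in ['knob','nut','knob_lobe']:
        for r in arm.regions_of(n,nm)[:2]:
            print(nm,r['conf'],r['centre'],r['pixels'].sum(),atz(s,r['centre'],.25).round(4))
E
```

```text
pics
{'time': 0.0, 'joint_pos': [-1.3, 0.333, -0.065, 1.461, 0.022, 1.35, -0.089], 'joint_velocities': [-0.001, 0.002, 0.002, -0.0, 0.001, 0.0, 0.001], 'joint_torque': [-0.0, -62.325, 0.025, -38.99, -0.061, 0.04, 0.0], 'ee_pos': [0.181, 0.598, 0.233], 'eef_rot': [-1.551, 1.569, -1.845], 'wrist_force': [-0.17, -0.194, 0.41], 'ft_torque': [-0.008, -0.002, 0.057], 'opening': 0.087}
scene (3,) [1.16776593 0.03450334 1.08030705] [-2.519, -0.015, 1.587]Traceback (most recent call last):
  File "<stdin>", line 7, in <module>
  File "h.py", line 10, in atz
    p,v=ray(s,px); return p+v*(z-p[2])/v[2]
                                       ~^^^
IndexError: invalid index to scalar variable.
```

```bash
sed -i "s/np.array(s\['rotation'\])/RR(s['rotation'])/" h.py
cat >> h.py <<'E'
from scipy.spatial.transform import Rotation as Ro
def RR(r): return Ro.from_euler('xyz',r).as_matrix()
E
python3 - <<'E'
from h import *
for n in ['scene','top','wrist']:
    s=snap(n,n+'0.png'); print(n,s['position'],s['rotation'])
    for nm in ['knob','nut','press','mould']:
        for r in arm.regions_of(n,nm)[:2]:
            z={'knob':.25,'nut':.176,'press':.17,'mould':.1}[nm]
            print(nm,r['conf'],r['centre'],r['pixels'].sum(),atz(s,r['centre'],z).round(4))
E
```

```text
scene [1.16776593 0.03450334 1.08030705] [-2.51890101 -0.01507183  1.58670407]
knob 0.67 [310.3, 176.5] 236 [0.5079 0.0282 0.25  ]
knob 0.52 [439.7, 201.7] 899 [0.5849 0.3811 0.25  ]
press 0.98 [311.6, 209.2] 3986 [0.565  0.0338 0.17  ]
mould 0.58 [306.8, 219.3] 1149 [0.5561 0.0197 0.1   ]
top [0.27350911 0.05031306 1.90690954] [-3.02770983  0.00569418 -1.56045781]
knob 0.5 [325.0, 189.2] 176 [0.5105 0.0246 0.25  ]
knob 0.42 [206.3, 201.7] 834 [0.4656 0.4132 0.25  ]
nut 0.29 [422.9, 220.2] 298 [ 0.4179 -0.3105  0.176 ]
press 0.92 [324.0, 196.6] 3760 [0.4963 0.0266 0.17  ]
mould 0.85 [329.4, 206.5] 659 [0.47   0.0061 0.1   ]
wrist [0.11449821 0.61853346 0.38432402] [ 2.88175974e+00 -1.40347567e-04  1.27644063e+00]
```

View pics/scene0.png

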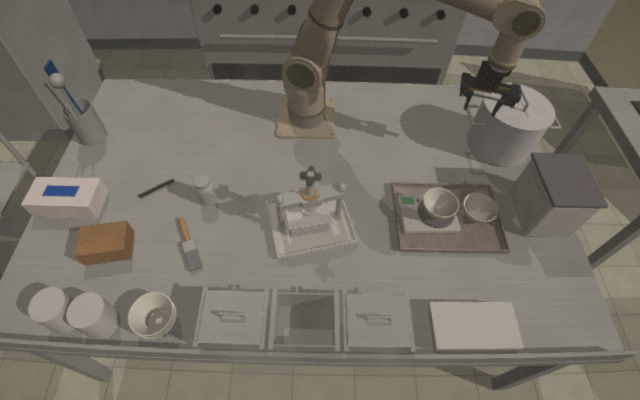

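View pics/top0.png

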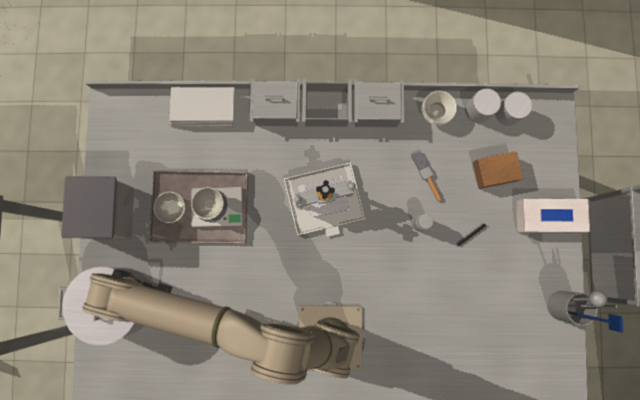

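```bash
cat >> h.py <<'E'
def T():
    st=arm.get_state(); return np.array(st['ee_pos']),RR(st['eef_rot']),st
def info():
    p,R,st=T(); print('t',round(st['time'],2),'p',p.round(4),'xax',R[:,0].round(3),'yaw_y',round(float(np.degrees(np.arctan2(R[1,1],R[0,1]))),2),'q',np.round(st['joint_pos'],3),'F',np.round(st['wrist_force'],1),'M',np.round(st['ft_torque'],3),'op',round(st['opening']*1e3,2))
def to(pt):
    p,R,st=T(); print('shift mm',(R.T@(np.array(pt)-p)*1e3).round(1))
E
python3 - <<'E'
from h import *
info(); p,R,_=T(); print(R.round(3)); to([.181,.598,.40]); to([.5,.03,.40])
E
```

```text
t 0.95 p [0.181  0.5983 0.2336] xax [ 0.  0. -1.] yaw_y 73.16 q [-1.3    0.332 -0.065  1.46   0.022  1.35  -0.089] F [0.1 0.6 0.4] M [ 0.038 -0.072 -0.046] op 86.54
[[ 0.     0.29   0.957]
 [ 0.     0.957 -0.29 ]
 [-1.     0.    -0.   ]]
shift mm [-1.664e+02 -2.000e-01  1.000e-01]
shift mm [-166.5 -451.5  469.9]
```

View pics/wrist0.png

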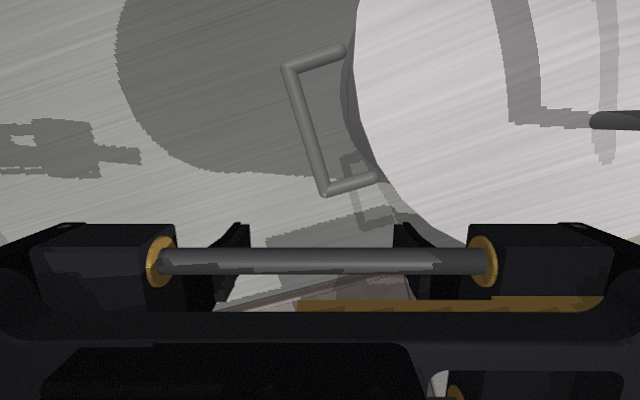

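```bash
python3 -m creep '[[0,0,0,-50,0,0,1],[0,0,0,-100,0,0,1],[0,0,0,-150,0,0,1],[0,0,0,-170,-30,30,1],[0,0,0,-170,-60,65,1],[0,0,0,-170,-90,100,1],[0,0,0,-170,-120,135,1],[0,0,0,-170,-150,165,1],[0,0,0,-170,-180,195,1],[0,0,0,-170,-210,230,1],[0,0,0,-170,-240,260,1],[0,0,0,-170,-270,290,1]]'
python3 - <<'E'
from h import *
info(); to([.569,.006,.40])
E
```

```text
time: 2.15
ee_pos: [0.381, 0.254, 0.4038]
eef_rot: [1.428, 1.57, 1.134]
wrist_force: [1.3, -0.1, 0.0]
opening: 0.0871
t 2.15 p [0.381  0.254  0.4038] xax [ 0.     0.001 -1.   ] yaw_y 73.15 q [-0.928 -0.089  0.221  1.575  0.019  1.652  0.571] F [ 1.3 -0.1  0. ] M [ 0.064 -0.061  0.026] op 87.09
shift mm [   3.6 -182.8  251.8]
```

```bash
python3 -m creep '[[0,0,0,0,-25,35,1],[0,0,0,0,-50,70,1],[0,0,0,0,-75,105,1],[0,0,0,0,-100,140,1],[0,0,0,0,-130,175,1],[0,0,0,0,-155,215,1],[0,0,0,0,-183,252,1],[0,0,0,0,-183,252,1],[0,0,0,0,-183,252,1]]'
python3 - <<'E'
from h import *
info(); 
s=snap('wrist','w1.png')
for nm in ['knob','nut']:
  for r in arm.regions_of('wrist',nm)[:2]: print(nm,r['conf'],r['centre'],r['pixels'].sum(),atz(s,r['centre'],.255).round(4))
E
```

```text
time: 3.05
ee_pos: [0.5694, 0.0049, 0.4033]
eef_rot: [3.008, 1.57, 2.712]
wrist_force: [-0.1, 0.4, 0.4]
opening: 0.0872
t 3.05 p [0.5694 0.0049 0.4033] xax [-0.  0. -1.] yaw_y 73.02 q [-0.579  0.186  0.593  1.328 -0.104  1.658  1.272] F [-0.1  0.4  0.4] M [0.007 0.055 0.022] op 87.2
```

View pics/w1.png

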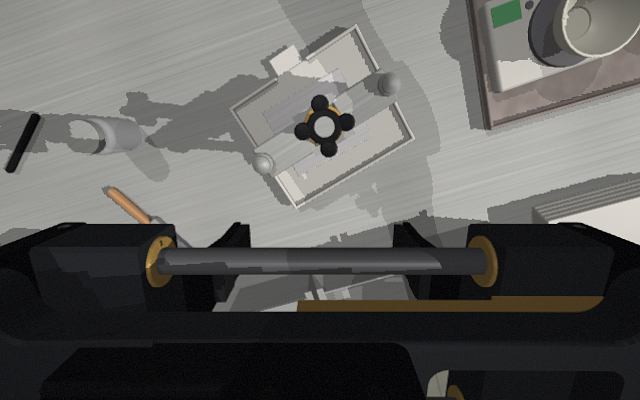

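```bash
cat > ang.py <<'E'
from h import *
import sys
E
python3 - <<'E'
from h import *
s=arm.snapshot('wrist'); im=s['color'].astype(int)
L=[(320,103),(347,121),(329,148),(303,131),(324,126.5)]
for z in (.25,.26):
  P=[atz(s,l,z) for l in L]
  for p in P: print(z,p.round(4),(1e3*np.linalg.norm(p-P[-1])).round(1),np.degrees(np.arctan2(*(p-P[-1])[[1,0]])).round(1))
  d=P[0]-P[2]; e=P[1]-P[3]; print(np.degrees(np.arctan2(d[1],d[0])),np.degrees(np.arctan2(e[1],e[0])), sum(P[:4])/4)
c=im[86:166,280:370].astype(np.uint8); cv2.imwrite('pics/c1.png',cv2.resize(c,None,fx=7,fy=7,interpolation=cv2.INTER_CUBIC)[:,:,::-1])
E
```

```text
0.25 [0.4859 0.0311 0.25  ] 23.5 173.3
0.25 [0.5109 0.0526 0.25  ] 24.3 86.3
0.25 [0.5319 0.0271 0.25  ] 22.7 -3.2
0.25 [0.5073 0.0062 0.25  ] 22.3 -95.0
0.25 [0.5093 0.0284 0.25  ] 0.0 0.0
175.04110604631563 85.67730662690244 [0.5090167  0.02923788 0.25      ]
0.26 [0.4865 0.031  0.26  ] 22.7 173.3
0.26 [0.5106 0.0518 0.26  ] 23.5 86.3
0.26 [0.531  0.0271 0.26  ] 21.9 -3.2
0.26 [0.5072 0.0068 0.26  ] 21.6 -95.0
0.26 [0.5091 0.0283 0.26  ] 0.0 0.0
175.04110604631566 85.67730662690249 [0.50879361 0.02916627 0.26      ]
```

View pics/c1.png

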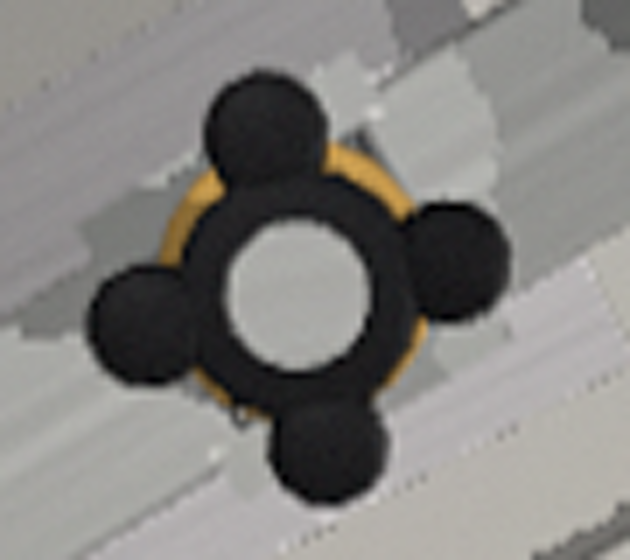

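```bash
python3 - <<'E'
from h import *
to([.509,.029,.34])
E
python3 -m creep '[[1.4,0,0,0,0,0,1],[2.8,0,0,0,0,-10,1],[4.2,0,0,0,5,-20,1],[5.6,0,0,0,5,-30,1],[7,0,0,0,5,-40,1],[8.4,0,0,0,5,-50,1],[9.8,0,0,0,5,-65,1],[11.2,0,0,0,5,-65,1],[12.6,0,0,0,5,-65,1],[14,0,0,0,5,-65,1],[15.4,0,0,0,5,-65,1],[16.8,0,0,0,5,-65,1]]'
python3 - <<'E'
from h import *
info(); to([.509,.029,.34]); to([.509,.029,.242])
E
```

```text
shift mm [ 63.9   3.7 -63.6]
time: 4.45
ee_pos: [0.5076, 0.0315, 0.4043]
eef_rot: [-3.134, 1.568, 1.094]
wrist_force: [0.1, -0.1, 0.2]
opening: 0.0872
t 4.45 p [0.5076 0.0315 0.4043] xax [ 0.001  0.002 -1.   ] yaw_y -27.76 q [-0.75   0.015  0.616  1.48  -0.011  1.647 -0.619] F [ 0.1 -0.1  0.2] M [-0.131  0.096 -0.022] op 87.2
shift mm [64.3  2.5  1.8]
shift mm [162.3   2.5   2. ]
```

```bash
python3 -m creep '[[1.2,0,0,10,2.5,2,1],[2.4,0,0,30,2.5,2,1],[3.6,0,0,60,2.5,2,1],[3.6,0,0,80,2.5,2,1],[3.6,0,0,80,2.5,2,1],[3.6,0,0,80,2.5,2,1]]'
python3 - <<'E'
from h import *
info(); to([.509,.029,.242])
snap('wrist','w2.png');s=snap('scene','s2.png')
c=s['color'][100:250,240:400]; cv2.imwrite('pics/s2c.png',cv2.resize(c,None,fx=4,fy=4,interpolation=cv2.INTER_CUBIC)[:,:,::-1])
E
```

```text
time: 5.05
ee_pos: [0.5088, 0.0294, 0.3252]
eef_rot: [-2.819, 1.567, 1.034]
wrist_force: [0.0, -0.5, 0.2]
opening: 0.0871
t 5.05 p [0.5088 0.0294 0.3252] xax [ 0.002  0.003 -1.   ] yaw_y -49.25 q [-0.748  0.018  0.619  1.639 -0.013  1.485 -0.988] F [ 0.  -0.5  0.2] M [-0.062  0.078  0.007] op 87.11
shift mm [83.2  0.5  0.4]
```

View pics/w2.png

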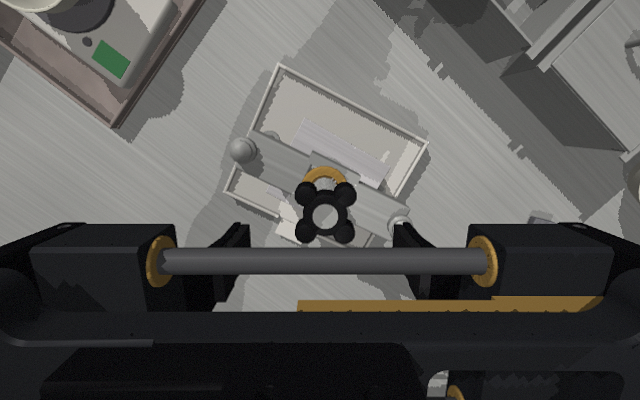

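View pics/s2c.png

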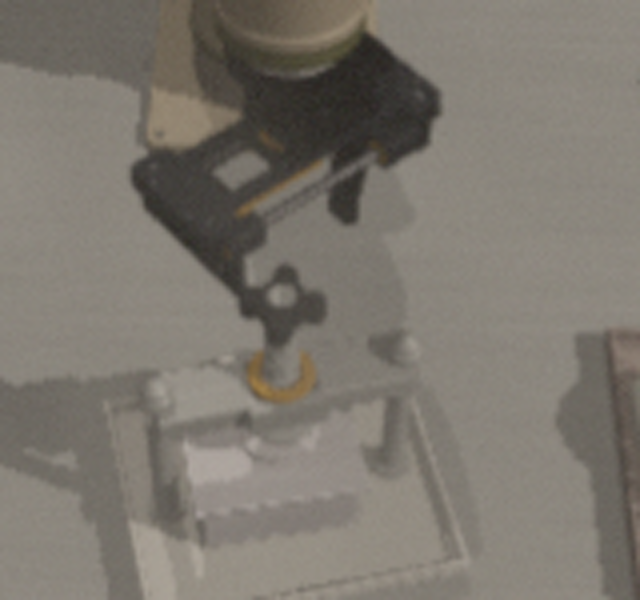

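Run:
```python
from h import *
s=arm.snapshot('wrist')
for z in (.25,.26,.265): 
  print(z,atz(s,(325,214.5),z).round(4)); P=[atz(s,l,z) for l in [(305,194),(345,193),(345,233),(305,233)]]
  print((sum(P)/4).round(4),[np.degrees(np.arctan2(*(P[i]-P[j])[[1,0]])).round(1) for i,j in((0,2),(1,3))])
p,R,_=T(); print(proj(s,[p+R@np.array([x,0,0]) for x in (0,.08,-.008)]))
for n in ('scene','top'):
  s=arm.snapshot(n); c=s['color']; print(n,proj(s,[[.509,.029,.25],[.509,.029,.26],[.509,.029,.24]]).round(1))
  for r in arm.regions_of(n,'knob')[:1]: print(r['centre'],r['conf'])
```

```text
0.25 [0.5076 0.0232 0.25  ]
[0.5082 0.0237 0.25  ] [np.float64(85.1), np.float64(-2.9)]
0.26 [0.51   0.0255 0.26  ]
[0.5106 0.026  0.26  ] [np.float64(85.1), np.float64(-2.9)]
0.265 [0.5112 0.0266 0.265 ]
[0.5117 0.0271 0.265 ] [np.float64(85.1), np.float64(-2.9)]
[[320.9919827  247.29249017]
 [321.069976   206.58582517]
 [320.97992269 253.58407323]]
scene [[310.6 176.8]
 [310.6 174.6]
 [310.6 179. ]]
[311.0, 175.1] 0.84
top [[323.7 189.7]
 [323.7 189.2]
 [323.6 190.1]]
```

Run:
```python
from h import *
from scipy.optimize import least_squares
# ray1 from first view recomputed: points on ray
a=np.array([.5093,.0284,.25]);b=np.array([.5091,.0283,.26])
s=arm.snapshot('wrist'); c2=ray(s,(325,214.5))
sc=arm.snapshot('scene'); c3=ray(sc,(240+281/4,100+293/4))
rays=[(a,b-a),(c2),(c3)]
def f(X): 
  o=[]
  for p,v in rays: v=v/np.linalg.norm(v); d=X-p; o+=list((d-v*(d@v))*1e3)
  return o
r=least_squares(f,[.5,0.03,.25]); print(r.x.round(4),np.round(r.fun,1))
p,R,_=T(); print('in tool',(R.T@(r.x-p)*1e3).round(1))
```

```text
[0.5101 0.0277 0.2668] [ 1.2 -0.6  0.  -1.4  0.8  0.2  0.2 -0.3 -0.2]
in tool [57.7  1.7  0.1]
```

```bash
python3 -m creep '[[-0.1,0,0,25,1.3,0.2,1],[-0.1,0,0,50,1.3,0.2,1],[-0.1,0,0,70,1.3,0.2,1],[-0.1,0,0,83,1.3,0.2,1],[-0.1,0,0,83,1.3,0.2,1],[-0.1,0,0,83,1.3,0.2,1]]' 5
python3 - <<'E'
from h import *
info()
snap('wrist','w3.png');s=snap('scene','s3.png')
c=s['color'][100:250,240:400]; cv2.imwrite('pics/s3c.png',cv2.resize(c,None,fx=4,fy=4,interpolation=cv2.INTER_CUBIC)[:,:,::-1])
E
```

```text
time: 6.1
ee_pos: [0.5102, 0.0279, 0.2422]
eef_rot: [-2.983, 1.567, 0.878]
wrist_force: [-0.2, 0.6, 0.6]
opening: 0.0867
t 6.1 p [0.5102 0.0279 0.2422] xax [ 0.002  0.003 -1.   ] yaw_y -48.76 q [-0.735  0.062  0.624  1.776 -0.04   1.313 -0.953] F [-0.2  0.6  0.6] M [-0.161  0.107 -0.023] op 86.69
```

View pics/w3.png

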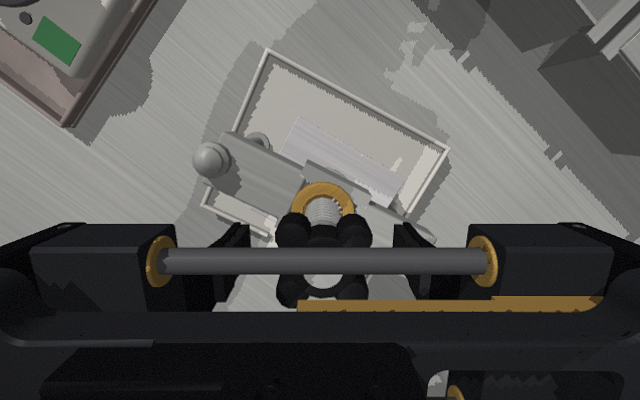

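View pics/s3c.png

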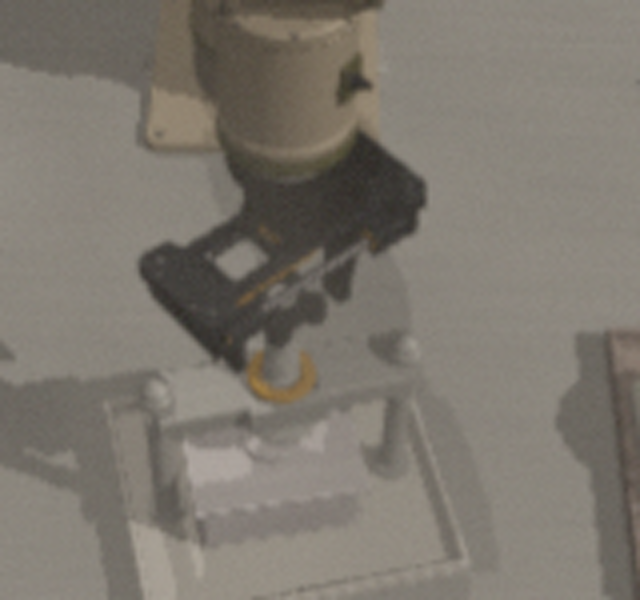

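```bash
python3 -m creep '[[0,0,0,0,0,0,0.3],[0,0,0,0,0,0,0.2],[0,0,0,0,0,0,0.15],[0,0,0,0,0,0,0.15],[0,0,0,0,0,0,0.15],[0,0,0,0,0,0,0.15]]' 5
python3 - <<'E'
from h import *
info()
s=snap('wrist','w4.png')
E
```

```text
time: 6.8
ee_pos: [0.5104, 0.028, 0.2426]
eef_rot: [-3.092, 1.566, 0.769]
wrist_force: [-0.5, 0.3, -0.8]
opening: 0.052
t 6.8 p [0.5104 0.028  0.2426] xax [ 0.003  0.003 -1.   ] yaw_y -48.75 q [-0.735  0.061  0.624  1.776 -0.04   1.313 -0.952] F [-0.5  0.3 -0.8] M [-0.112  0.124 -0.042] op 52.01
```

View pics/w4.png

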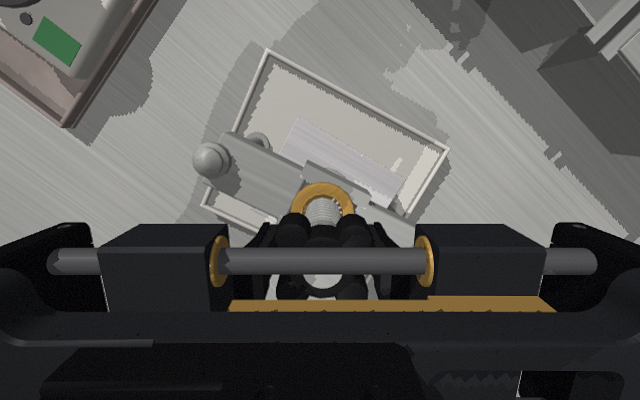

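```bash
cat > look.py <<'E'
from h import *
import sys
s=arm.snapshot('wrist'); st=arm.get_state(); R=RR(st['eef_rot']); n=sys.argv[1]
np.save(f'pics/{n}.npy',s['color'])
yaw=np.degrees(np.arctan2(R[1,1],R[0,1]))
print(n,'t',round(st['time'],2),'yaw',yaw.round(2),'z',round(st['ee_pos'][2],4),'j7',round(st['joint_pos'][6],3),'op',round(st['opening']*1e3,2),'F',np.round(st['wrist_force'],1),'Mz',round(st['ft_torque'][2],3))
E
cat > mont.py <<'E'
import numpy as np,cv2,sys
ims=[]
for n in sys.argv[2:]:
    c=np.load(f'pics/{n}.npy')[185:310,255:390,::-1]; c=cv2.resize(c,(264,246),interpolation=cv2.INTER_CUBIC); cv2.putText(c,n,(3,14),0,.5,(0,0,255),1); ims.append(c)
while len(ims)%3: ims.append(np.zeros_like(ims[0]))
cv2.imwrite('pics/'+sys.argv[1],np.vstack([np.hstack(ims[i:i+3]) for i in range(0,len(ims),3)]))
E
python3 look.py a0
python3 -m creep '[[0,0,0,0,0,0,0.13],[-1.3,0,0,0,0,0,0.13],[-1.3,0,0,0,0,0,0.13]]' >/dev/null; python3 look.py a1
python3 -m creep '[[-1.3,0,0,0,0,0,0.13],[-1.3,0,0,0,0,0,0.13]]' >/dev/null; python3 look.py a2
python3 -m creep '[[-1.3,0,0,0,0,0,0.13],[-1.3,0,0,0,0,0,0.13]]' >/dev/null; python3 look.py a3
python3 -m creep '[[-1.3,0,0,0,0,0,0.13],[-1.3,0,0,0,0,0,0.13]]' >/dev/null; python3 look.py a4
python3 mont.py m1.png a0 a1 a2 a3 a4
```

```text
a0 t 6.9 yaw -48.76 z 0.2426 j7 -0.952 op 50.97 F [0.6 0.6 0.4] Mz 0.012
a1 t 7.25 yaw -41.13 z 0.2426 j7 -0.819 op 48.74 F [ 0.6 -1.5  0.4] Mz -0.096
a2 t 7.5 yaw -33.61 z 0.2426 j7 -0.688 op 49.11 F [ 1.2 -0.9 -0.1] Mz -0.071
a3 t 7.75 yaw -26.14 z 0.2427 j7 -0.558 op 49.35 F [ 0.8 -1.2 -0.4] Mz 0.015
a4 t 8.0 yaw -18.69 z 0.2428 j7 -0.429 op 49.41 F [-0.1  0.6 -0.3] Mz -0.003
```

View pics/m1.png

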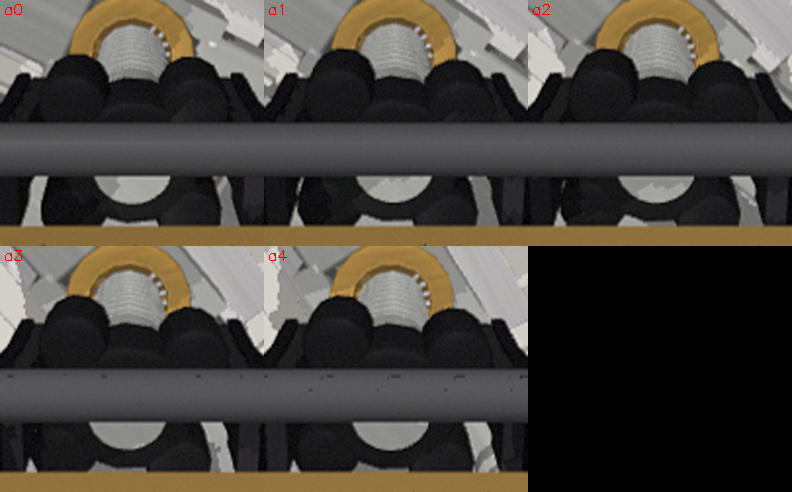

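```bash
python3 -m creep '[[-1.3,0,0,0,0,0,0.13],[-1.3,0,0,0,0,0,0.13]]' >/dev/null; python3 look.py a5
python3 -m creep '[[-1.3,0,0,0,0,0,0.13],[-1.3,0,0,0,0,0,0.13]]' >/dev/null; python3 look.py a6
python3 -m creep '[[-1.3,0,0,0,0,0,0.13],[-1.3,0,0,0,0,0,0.13]]' >/dev/null; python3 look.py a7
python3 -m creep '[[-1.3,0,0,0,0,0,0.13],[-1.3,0,0,0,0,0,0.13]]' >/dev/null; python3 look.py a8
python3 mont.py m2.png a0 a4 a5 a6 a7 a8
```

```text
a5 t 8.25 yaw -11.26 z 0.2427 j7 -0.3 op 49.18 F [-0.6  0.1 -0.2] Mz 0.033
a6 t 8.5 yaw -3.83 z 0.2427 j7 -0.171 op 49.03 F [-0.2  0.3 -0.1] Mz -0.017
a7 t 8.75 yaw 3.59 z 0.2427 j7 -0.042 op 49.27 F [-0.7  1.   1.2] Mz -0.038
a8 t 9.0 yaw 11.0 z 0.2426 j7 0.087 op 48.56 F [-2.7  0.1  0.9] Mz -0.018
```

View pics/m2.png

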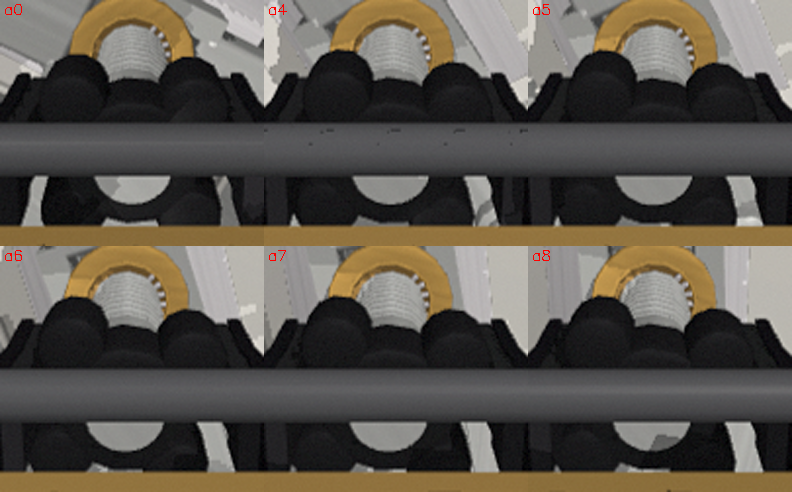

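```bash
python3 -m creep '[[-1.3,0,0,0,0,0,0.13],[-1.3,0,0,0,0,0,0.13]]' >/dev/null; python3 look.py a9
python3 -m creep '[[-1.3,0,0,0,0,0,0.13],[-1.3,0,0,0,0,0,0.13]]' >/dev/null; python3 look.py b0
python3 -m creep '[[-1.3,0,0,0,0,0,0.13],[-1.3,0,0,0,0,0,0.13]]' >/dev/null; python3 look.py b1
python3 -m creep '[[-1.3,0,0,0,0,0,0.13],[-1.3,0,0,0,0,0,0.13]]' >/dev/null; python3 look.py b2
python3 mont.py m3.png a0 a8 a9 b0 b1 b2
```

```text
a9 t 9.25 yaw 18.42 z 0.2426 j7 0.216 op 49.05 F [-3.2  0.8  1.6] Mz -0.039
b0 t 9.5 yaw 25.89 z 0.2425 j7 0.346 op 49.04 F [-2.1  0.1  1.5] Mz -0.072
b1 t 9.75 yaw 33.4 z 0.2425 j7 0.477 op 49.14 F [-2.8  1.1  2.3] Mz -0.081
b2 t 10.0 yaw 40.85 z 0.2423 j7 0.607 op 49.31 F [-1.8 -0.2 -0.1] Mz -0.065
```

View pics/m3.png

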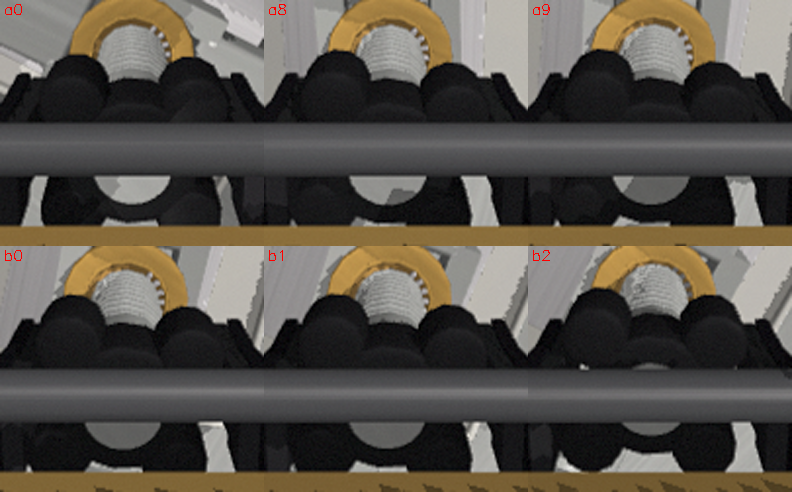

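```bash
python3 -m creep '[[0,0,0,0,0,0,0.2],[0,0,0,0,0,0,0.2],[0,0,0,0,0,0,0.2]]' >/dev/null; python3 look.py b3
python3 mont.py m4.png b1 b2 b3
python3 - <<'E'
from h import *
s=arm.snapshot('wrist');p,R,_=T()
t=np.linspace(0,2*np.pi,60)
for z in (.255,.261,.267,.273):
  c=proj(s,[[.5101+.011*np.cos(a),.0279+.011*np.sin(a),z] for a in t]); print(z,'bottom row',c[:,1].max().round(1),'top',c[:,1].min().round(1),'w',np.ptp(c[:,0]).round(1))
E
```

```text
b3 t 10.35 yaw 40.76 z 0.2424 j7 0.606 op 51.84 F [ 0.5  0.3 -0.3] Mz 0.097
0.255 bottom row 274.3 top 236.4 w 41.6
0.261 bottom row 280.4 top 241.1 w 43.2
0.267 bottom row 286.9 top 246.2 w 45.0
0.273 bottom row 294.0 top 251.8 w 47.0
```

View pics/m4.png

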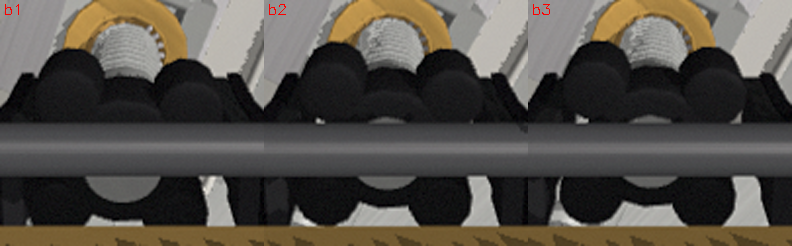

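```bash
python3 -m creep '[[0,0,0,0.5,0,0,0.13],[0,0,0,1,0,0,0.13],[1.3,0,0,1.2,0,0,0.13],[2.6,0,0,1.4,0,0,0.13],[3.9,0,0,1.6,0,0,0.13],[5.2,0,0,1.8,0,0,0.13],[6.5,0,0,2,0,0,0.13],[7.8,0,0,2.2,0,0,0.13],[9.1,0,0,2.4,0,0,0.13],[10.4,0,0,2.6,0,0,0.13],[11.7,0,0,2.8,0,0,0.13],[13,0,0,3,0,0,0.13]]' 5 >/dev/null; python3 look.py c0; python3 mont.py m5.png b3 c0; python3 -c "
from h import *
info()"
```

```text
c0 t 11.65 yaw -38.07 z 0.239 j7 -0.764 op 49.13 F [-2.  -1.6  0.3] Mz 0.066
t 11.65 p [0.5097 0.0271 0.239 ] xax [ 0.001  0.002 -1.   ] yaw_y -38.07 q [-0.728  0.063  0.619  1.781 -0.04   1.307 -0.764] F [-2.  -1.6  0.3] M [-0.35   0.7    0.066] op 49.13
```

View pics/m5.png

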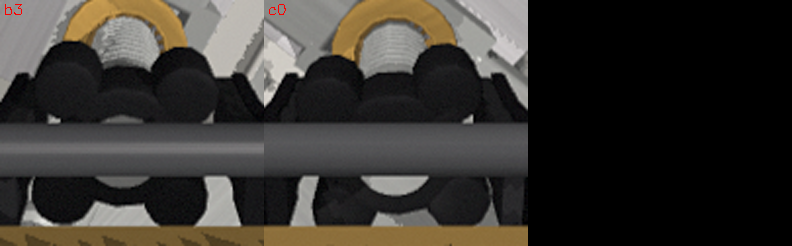

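```bash
python3 -m creep '[[1.3,0,0,0.1,0,0,0.13],[2.6,0,0,0.2,0,0,0.13],[3.9,0,0,0.4,0,0,0.13],[5.2,0,0,0.6,0,0,0.13],[6.5,0,0,0.8,0,0,0.13],[7.8,0,0,1,0,0,0.13],[9.1,0,0,1.2,0,0,0.13],[10.4,0,0,1.4,0,0,0.13],[11.7,0,0,1.5,0,0,0.13],[13,0,0,1.6,0,0,0.13],[14.3,0,0,1.7,0,0,0.13],[14.3,0,0,1.7,0,0,0.13]]' 5 >/dev/null; python3 look.py c1; 
python3 -m creep '[[0,0,0,0,0,0,-0.2],[0,0,0,0,0,0,-0.2],[0,0,0,0,0,0,-0.2]]' 15 >/dev/null; python3 look.py c2; python3 mont.py m6.png c0 c1 c2; python3 -c "
from h import *
info()"
```

```text
c1 t 12.9 yaw -123.61 z 0.2375 j7 -2.252 op 49.44 F [-0.2 -2.   0.6] Mz 0.068
c2 t 13.25 yaw -123.54 z 0.2374 j7 -2.251 op 41.93 F [-2.6 -3.3  2.5] Mz 0.101
t 13.25 p [0.5096 0.0267 0.2374] xax [ 0.001  0.001 -1.   ] yaw_y -123.54 q [-0.783  0.065  0.678  1.786 -0.044  1.304 -2.251] F [-2.6 -3.3  2.5] M [-0.684  0.879  0.101] op 41.93
```

View pics/m6.png

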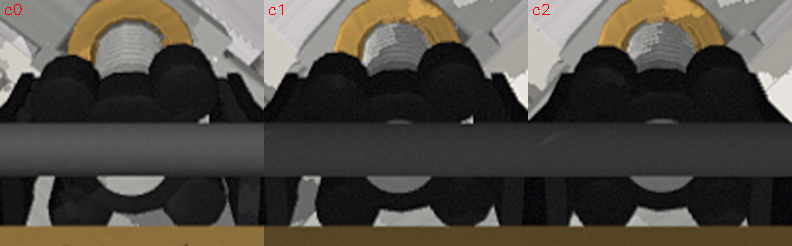

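```bash
python3 -m creep '[[0,0,0,0,0,0,0.2],[0,0,0,0,0,0,1],[0,0,0,0,0,0,1],[0,0,0,0,0,0,1],[0,0,0,0,0,0,1],[0,0,0,0,0,0,1]]' 5 >/dev/null; python3 look.py d0
python3 -m creep '[[-1.4,0,0,0,0,0,1],[-2.8,0,0,0,0,0,1],[-4.2,0,0,0,0,0,1],[-5.6,0,0,0,0,0,1],[-7,0,0,0,0,0,1],[-8.4,0,0,0,0,0,1],[-9.8,0,0,0,0,0,1],[-11.2,0,0,0,0,0,1],[-12.6,0,0,0,0,0,1],[-14,0,0,0,0,0,1],[-15,0,0,0,0,0,1],[-15,0,0,0,0,0,1]]'; python3 look.py d1
python3 mont.py m7.png c2 d0 d1; python3 -c "
from h import *
info()"
```

```text
d0 t 13.9 yaw -123.54 z 0.2374 j7 -2.251 op 83.71 F [ 0.  -0.4 -0.9] Mz -0.02
time: 15.1
ee_pos: [0.5096, 0.0268, 0.2374]
eef_rot: [3.102, 1.569, 0.948]
wrist_force: [0.2, -0.6, -0.2]
opening: 0.0871
d1 t 15.15 yaw -33.68 z 0.2374 j7 -0.687 op 86.68 F [-0.1 -0.7  0.9] Mz 0.078
t 15.15 p [0.5096 0.0267 0.2374] xax [ 0.001  0.002 -1.   ] yaw_y -33.68 q [-0.724  0.065  0.615  1.784 -0.04   1.304 -0.687] F [-0.1 -0.7  0.9] M [-0.14   0.088  0.078] op 86.68
```

View pics/m7.png

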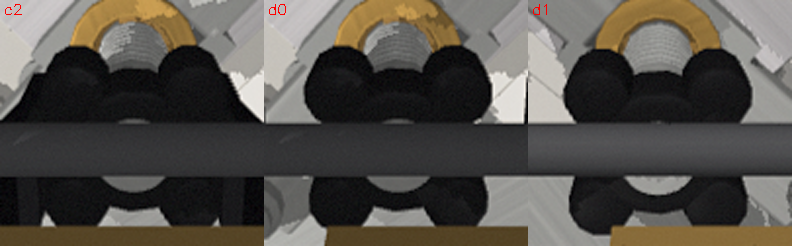

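```bash
python3 -m creep '[[-1.4,0,0,0,0,0,1],[-2.8,0,0,0,0,0,1],[-4.2,0,0,0,0,0,1],[-5.6,0,0,0,0,0,1],[-7,0,0,0,0,0,1],[-8.4,0,0,0,0,0,1],[-9.8,0,0,0,0,0,1],[-11.2,0,0,0,0,0,1],[-12.6,0,0,0,0,0,1],[-14,0,0,0,0,0,1],[-15,0,0,0,0,0,1],[-15,0,0,0,0,0,1]]' >/dev/null; python3 look.py d2
python3 -m creep '[[-1.4,0,0,0,0,0,1],[-2.8,0,0,0,0,0,1],[-4.2,0,0,0,0,0,1],[-5.6,0,0,0,0,0,1],[-7,0,0,0,0,0,1],[-8.4,0,0,0,0,0,1],[-9.8,0,0,0,0,0,1],[-11.2,0,0,0,0,0,1],[-12.6,0,0,0,0,0,1],[-14,0,0,0,0,0,1],[-15,0,0,0,0,0,1],[-15,0,0,0,0,0,1]]'>/dev/null; python3 look.py d3
python3 mont.py m8.png d1 d2 d3; python3 -c "
from h import *
info()"
```

```text
d2 t 16.4 yaw 56.05 z 0.2374 j7 0.875 op 87.27 F [-0.3 -0.7  1.4] Mz 0.035
d3 t 17.65 yaw 145.71 z 0.2374 j7 2.436 op 86.97 F [-0.3 -0.1  0.3] Mz -0.014
t 17.65 p [0.5097 0.0267 0.2374] xax [ 0.001  0.002 -1.   ] yaw_y 145.71 q [-0.614  0.065  0.498  1.779 -0.034  1.305  2.436] F [-0.3 -0.1  0.3] M [ 0.07   0.036 -0.014] op 86.97
```

View pics/m8.png

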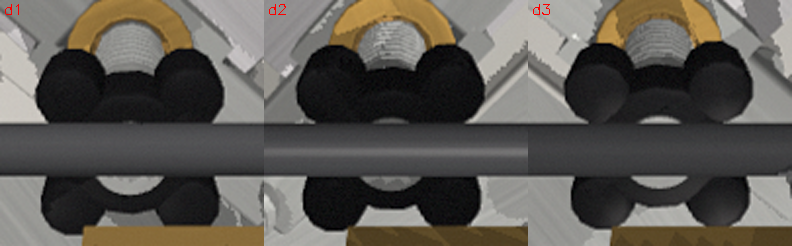

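```bash
python3 -m creep '[[0,0,0,0,0,0,0.3],[0,0,0,0,0,0,0.2],[0,0,0,0,0,0,0.1],[0,0,0,0,0,0,0.1],[0,0,0,0,0,0,0.1],[0,0,0,0,0,0,0.1],[0,0,0,0,0,0,0.1]]' 5 >/dev/null; python3 look.py e0
python3 -m creep '[[1.3,0,0,0.1,0,0,0.1],[2.6,0,0,0.2,0,0,0.1],[3.9,0,0,0.4,0,0,0.1],[5.2,0,0,0.6,0,0,0.1],[6.5,0,0,0.7,0,0,0.1],[7.8,0,0,0.8,0,0,0.1],[9.1,0,0,1,0,0,0.1],[10.4,0,0,1.1,0,0,0.1],[11.7,0,0,1.2,0,0,0.1],[13,0,0,1.3,0,0,0.1],[14.3,0,0,1.4,0,0,0.1],[14.3,0,0,1.4,0,0,0.1]]' >/dev/null; python3 look.py e1
python3 mont.py m9.png d3 e0 e1; python3 -c "
from h import *
info()"
```

```text
e0 t 18.4 yaw 145.7 z 0.2374 j7 2.435 op 48.22 F [-0.8 -0.2 -0.1] Mz -0.04
e1 t 19.65 yaw 60.05 z 0.2359 j7 0.945 op 47.66 F [-0.9 -0.6  0.9] Mz -0.013
t 19.65 p [0.5096 0.0265 0.2359] xax [ 0.001  0.001 -1.   ] yaw_y 60.05 q [-0.666  0.066  0.554  1.783 -0.037  1.302  0.945] F [-0.9 -0.6  0.9] M [-0.196  0.136 -0.013] op 47.66
```

View pics/m9.png

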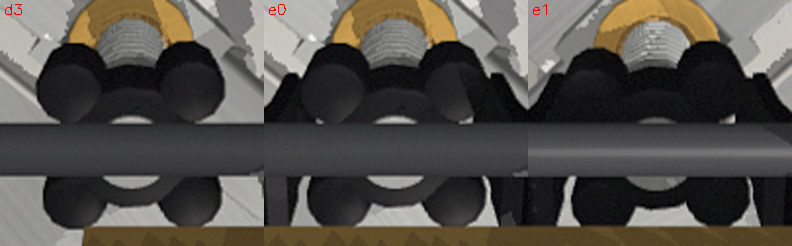

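```bash
python3 -m creep '[[1.3,0,0,0.1,0,0,0.1],[2.6,0,0,0.2,0,0,0.1],[3.9,0,0,0.4,0,0,0.1],[5.2,0,0,0.6,0,0,0.1],[6.5,0,0,0.7,0,0,0.1],[7.8,0,0,0.8,0,0,0.1],[9.1,0,0,1,0,0,0.1],[10.4,0,0,1.1,0,0,0.1],[11.7,0,0,1.2,0,0,0.1],[13,0,0,1.3,0,0,0.1],[14.3,0,0,1.4,0,0,0.1],[15,0,0,1.5,0,0,0.1]]' >/dev/null; python3 look.py e2
python3 - <<'E'
import numpy as np,cv2
ims=[]
for n in ('b1','b2','e2'):
    c=np.load(f'pics/{n}.npy')[200:310,270:375,::-1]; ims.append(cv2.resize(cv2.convertScaleAbs(c,alpha=1.6,beta=20),None,fx=2.5,fy=2.5,interpolation=cv2.INTER_CUBIC))
cv2.imwrite('pics/m10.png',np.hstack(ims))
E
```

```text
e2 t 20.9 yaw -30.18 z 0.2343 j7 -0.624 op 47.88 F [-1.4 -1.8  0.5] Mz 0.049
```

View pics/m10.png

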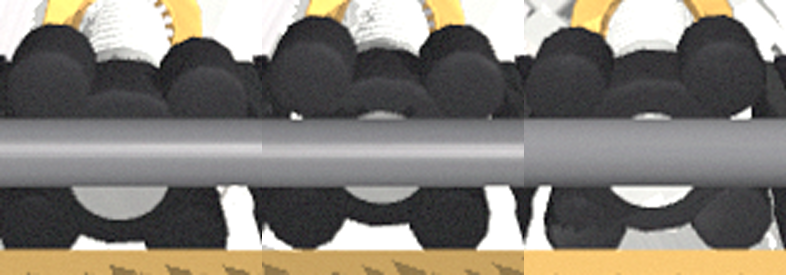

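```bash
python3 -m creep '[[1.3,0,0,0.1,0,0,0.1],[2.6,0,0,0.2,0,0,0.1],[3.9,0,0,0.3,0,0,0.1],[4.65,0,0,0.4,0,0,0.1],[4.65,0,0,0.4,0,0,0.1]]' >/dev/null; python3 look.py e3
python3 -m creep '[[0,0,0,0,0,0,-0.1],[0,0,0,0,0,0,-0.1],[0,0,0,0,0,0,-0.2],[0,0,0,0,0,0,-0.2]]' 20 >/dev/null; python3 look.py e4
python3 mont.py m11.png e2 e3 e4; python3 -c "
from h import *
info()"
```

```text
e3 t 21.45 yaw -57.76 z 0.2339 j7 -1.104 op 47.54 F [-1.2 -0.2 -0.1] Mz 0.033
e4 t 21.9 yaw -57.72 z 0.2339 j7 -1.103 op 41.4 F [-1.9 -0.7  0.7] Mz 0.095
t 21.9 p [0.5092 0.0261 0.2339] xax [-0.     0.001 -1.   ] yaw_y -57.72 q [-0.741  0.067  0.635  1.79  -0.042  1.298 -1.103] F [-1.9 -0.7  0.7] M [-0.247  0.567  0.095] op 41.4
```

View pics/m11.png

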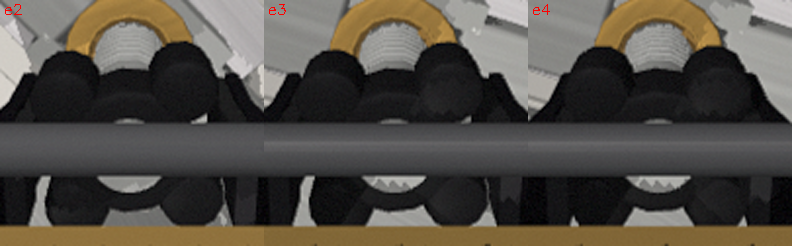

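```bash
python3 look.py e5
python3 - <<'E'
from h import *
s=arm.snapshot('wrist');p,R,_=T()
t=np.linspace(0,2*np.pi,60)
for z in (.243,.249,.255,.261):
  c=proj(s,[[.5097+.011*np.cos(a),.0268+.011*np.sin(a),z] for a in t]); print(z,'bottom row',c[:,1].max().round(1),'top',c[:,1].min().round(1))
c=s['color'][190:310,230:410]; cv2.imwrite('pics/e5.png',cv2.resize(c,None,fx=4,fy=4,interpolation=cv2.INTER_CUBIC)[:,:,::-1])
s=snap('scene','s6.png')
c=s['color'][100:250,240:400]; cv2.imwrite('pics/s6c.png',cv2.resize(c,None,fx=4,fy=4,interpolation=cv2.INTER_CUBIC)[:,:,::-1])
E
```

```text
e5 t 21.95 yaw -57.73 z 0.2339 j7 -1.103 op 41.18 F [-1.7 -0.5  1. ] Mz 0.129
0.243 bottom row 271.6 top 234.3
0.249 bottom row 277.3 top 238.9
0.255 bottom row 283.6 top 243.8
0.261 bottom row 290.4 top 249.1
```

View pics/e5.png

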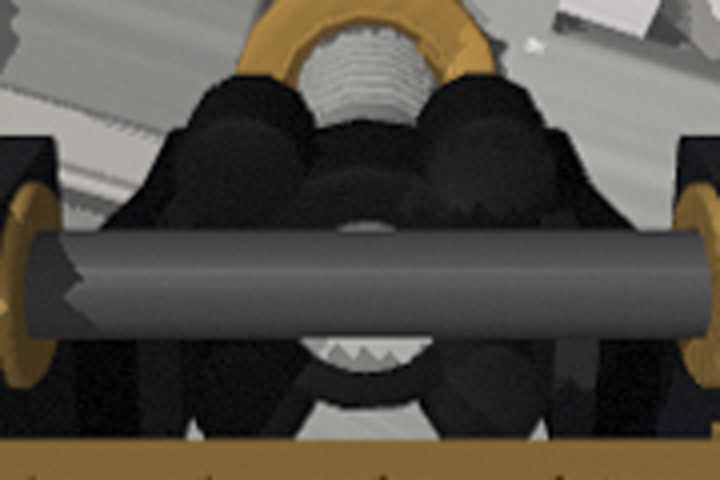

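View pics/s6c.png

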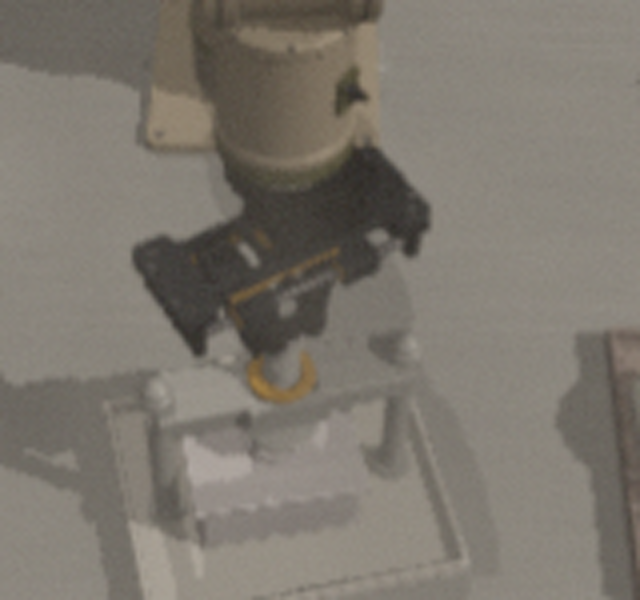

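```bash
python3 -m creep '[[0,0,0,0,0,0,-0.2],[0,0,0,0,0,0,-0.2],[0,0,0,0,0,0,-0.2]]' 20 >/dev/null; python3 look.py f0
python3 - <<'E'
from h import *
info(); print(np.abs(arm.get_state()['joint_velocities']).max()); print(arm.finish_job())
E
```

```text
f0 t 22.4 yaw -57.74 z 0.2339 j7 -1.104 op 41.53 F [-1.3 -0.7  0.8] Mz 0.137
t 22.4 p [0.5092 0.0261 0.2339] xax [-0.     0.001 -1.   ] yaw_y -57.74 q [-0.741  0.067  0.635  1.79  -0.042  1.298 -1.104] F [-1.3 -0.7  0.8] M [-0.162  0.524  0.137] op 41.53
0.001606541277729748
the job is handed in; nothing more can be done
None
```

The spindle is started: I turned the grip backward until the thread dropped in, then forward about one full turn. I handed the job in at 22.4 s, holding the grip still with 20 N.

- **Drop:** the thread dropped after about 81° of backward turn. The wrist picture showed the knob fall about 6 mm. I only know the drop angle to within about 4–5°, because I checked every 7.5° and the knob lagged the loose fingers by a few degrees.
- **Forward turn:** by my estimate the knob turned about 360° forward from the drop, with one change of grip after about 155°. The knob did not move while released.
- **Height:** the last picture puts the knob about 6.1 mm below its dropped-in height, against the expected 6 mm for one turn.
- **At hand-in:** the lobes sat square to the fingers and the wrist force readings were under 2 N. In the scene picture taken just before hand-in, the press and mould looked unmoved.
- **Disagreement:** the finger opening in the firm grip read about 41.5 mm, below the stated 44 to 49 mm, though the pictures showed the fingers seated in the hollows.
- **Not checked:** I did not do a lift test to confirm the thread was engaged. I relied on the measured descent.

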